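Seat the sample tray on the mixer's locating pins

ROBOT

A 6-joint arm with a two-finger parallel gripper is mounted at the origin on the work surface. World frame = base frame: x ahead of the robot, y to its left, z up, the work surface at z = 0. Lengths are in mm, angles in rad, forces in N, time in s.
With the tool pointing down it reaches from about 300 to 750 mm from the base axis. Payload 8.5 kg.
Tool frame: the origin (TCP) lies between the finger pads; the fingertips stand 17 mm ahead of it and the grasp point (between the pads) lies 2 mm behind it; y points along the fingers, z is the direction in which the jaws open and shut, and the axes are right-handed (so a half turn about y gives the same grasp; the last joint's range is limited). The gripper opens to 88 mm and grips with 3 to 60 N. Pads are 18 mm wide; open, the fingers measure 123 mm over their backs; the gripper's body (75 mm by 187 mm) begins 45 mm behind the grasp point.
Start: joints at [-1.377, 0.381, 1.297, -0, 1.464, -0.215], TCP at [218.622, -504.663, 255.748] pointing down, gripper open.
Joint ranges: [-3.11, 3.11], [-0.89, 2.33], [0.22, 2.48], [-1.42, 4.56], [0.17, 2.85], [-2.88, 2.88]. Speed limits (rad/s): [2.39, 2.39, 3.14, 3.14, 3.14, 3.14].

INTERFACE

Orientations are given as a unit quaternion [w, x, y, z].
In Python, from rig import * gives the robot as it stands.
- The arm moves only by the shell command python3 -m pendant 'ROWS' [OPENING] [FORCE]. ROWS is JSON, a list of rows, each a list of 6 numbers: the shift along the world's x, y, z in cm, then the turn, a rotation vector about the world's x, y, z in rad. A call has 1 to 12 rows; each row is the pose to reach, as a shift and turn from the pose commanded when the call began; what a row does not reach only later rows make up. A row lasts 1/10 s, in which the tool goes at most 50 mm and 8.59 degrees, less where a joint would pass 70% of its speed; a pose out of reach is approached as far as the arm can. A call with a gripper value outside its range is refused whole. OPENING is the closure, from -1 (fully open) to 1 (shut), set as the call begins (- or left out, the last holds). The fingers move at their own pace and stop on an object; FORCE is the grip in N (left out, the last holds). Time passes only in rows, so rows that repeat a pose let the fingers close. It gives the time, the measured TCP pose, the force and the opening at its end, in the units of the state.
- observe(): the state, without advancing time (a new reading comes with each control period).
- get_image(name): name is "scene" or "top" or "wrist"; returns a dict with "color" (420x560x3 uint8, blue, green, red), "camera_matrix" (3x3 intrinsics, pixels), "position" and "orientation" of the camera in the world. Camera axes: x right, y down, z forward; pixel columns grow to the right and rows downward; lengths in mm; the calibration is good to about 2 mm. A picture is of the moment at which its call begins. There is no depth.
- sign_off(): hands the job in, once; it reports no verdict.
The state is a dict: "time": time; "qpos": joint angles; "dq": joint speeds; "joint_efforts": joint torques, N m; "tool_pos": TCP position; "tool_rot": TCP orientation; "contact_force": force on the tool from outside, world axes, zero at the start; "torque": the same for the moment, N m; "width": opening from 0.0 (shut) to 1.0 (fully open).
Only numpy, scipy, OpenCV 4.12 (cv2) and the standard library are available. Lean on these libraries where they do the work, as an engineer would, in place of code of your own. Each camera call takes 0.05 s, during which the arm holds its last target.

TASK

The aluminium sample tray is lying askew on the platform mixer, riding on top of the two brass locating pins. Nudge it sideways with the fingertips, without picking it up or tipping it, until both of its holes drop over the pins and it lies flat on the platform. Leave everything else on the bench where it is and finish with the hand clear.

Things in the scene. Friction and masses are not known exactly. Their poses are not given: they have to be found in the camera images.
- mixer: Platform mixer, white housing with a sloping dark-blue control front, fixed. Origin on the bench under the platform's centre; z up, x away from the control front. Dark grey platform 220 mm in x, 290 mm in y, centred on the origin, its top 98 mm above it. The control front reaches to x = -185 mm, below platform height. White index lines at the platform's edges point at the two pins.
- tray: Loose aluminium tray, 0.4 to 0.65 kg, 150 mm in x, 210 mm in y; origin: centre of its underside, z up. Floor 4 mm; all round a lip 3 mm thick, its top 22 mm above the underside (inside 144 x 204 mm). Blue rubber mat 2.5 mm thick on the floor from x = -70 to +34 mm. Slides freely (friction about 0.6) when pushed at a lip, inside or outside. Seated: flat, axes and centre in line with the mixer's.
- pin_left (a point): Foot, on the platform's top, of the brass pin at x = +51, y = +72 mm of the mixer; goes into the tray's round hole. 10 mm wide for the lower 4.4 mm, then a bullet nose narrowing to 4 mm; 8.4 mm tall. The tray hides it at the start.
- pin_right (a point): Foot of the second, equal pin, at x = +51, y = -72 mm of the mixer; goes into the tray's slot. At the start the tray's floor rides on both pins' tips, its -x edge on the platform, its +x side about 8 mm high; it is 1.5 to 3 cm too far to +x, up to 3.5 cm out in y either way and turned up to 9 degrees.
- hole_round (a point): Centre of the tray's round hole, 12 mm wide, right through the floor; at the underside, x = +51, y = +72 mm of the tray.
- hole_slot (a point): Centre of the tray's slot, 12 mm in x by 18 mm in y, right through the floor; at the underside, x = +51, y = -72 mm of the tray.
- rack: Bystander: blue grid tube rack, loose, 54 x 144 x 50 mm, origin in the centre of its underside, 12 cells.
- tube_a: Bystander: sample tube with a lilac cap, 13 mm wide, 86 mm tall, standing loose in the rack. Origin at its foot.
- tube_b: Bystander: sample tube with a lilac cap, 13 mm wide, 86 mm tall, standing loose in the rack. Origin at its foot.
- tube_c: Bystander: sample tube with a lilac cap, 13 mm wide, 86 mm tall, standing loose in the rack. Origin at its foot.
- bottle: Bystander: white bottle with a blue cap, 64 mm wide, 170 mm tall. Origin in the centre of its foot.
- jar: Bystander: clear sample jar with an orange lid, 60 mm wide, 70 mm tall. Origin in the centre of its foot.
- beaker: Bystander: glass beaker, 68 mm wide, 90 mm tall. Origin in the centre of its foot.
- timer: Bystander: small white bench timer lying flat, 50 x 65 x 18 mm. Origin in the centre of its underside.

How it is judged:
By the outcome, as a careful person would: the job done as asked, in the order asked, and still so for the second after the job is handed in, with the robot touching nothing.
It also fails if it takes over 64 s, if anything falls off the work surface, if the arm or the gripper's body presses on something with over 40 N, if the wrist force passes 120 N, or if a joint passes its speed limit or range.

## Working session

There is one attempt and no reset: what is moved stays moved. The work goes in short steps, Python scripts to look and compute and a shell command to move; the robot and the scene stay as the last step left them, time stands still between calls to the robot, and variables do not carry over. Pictures are saved under pics/ and viewed, and the job is handed in when it is done.

```bash
mkdir -p pics; ls; python3 - <<'E'
from rig import *
import cv2
print(observe())
for n in ("scene","top","wrist"):
    g=get_image(n); cv2.imwrite(f"pics/{n}0.png",g["color"]); print(n,g["camera_matrix"],g["position"],g["orientation"])
E
```

```text
pics
{'time': 0.0, 'qpos': array([-1.37729882e+00,  3.81195216e-01,  1.29823985e+00,  2.02117116e-05,
        1.46359674e+00, -2.15305560e-01]), 'dq': array([1.62304983e-03, 1.96339173e-03, 8.17410123e-05, 1.02280604e-03,
       6.36074479e-04, 7.97277369e-04]), 'joint_efforts': array([ 1.41967462e-04, -4.37924552e+01, -2.24553019e+01,  7.13346899e-02,
        3.53180431e-02, -1.12055889e-04]), 'tool_pos': array([ 218.58159891, -504.42831547,  255.14522667]), 'tool_rot': array([ 0.14354123, -0.14351593,  0.69289537, -0.69187795]), 'contact_force': array([-0.14843324,  0.24334227, -0.480177  ]), 'torque': array([0.01252011, 0.00359428, 0.02180539]), 'width': 1.0020473737673015}
scene [[536.19730002   0.         282.39162882]
 [  0.         536.19730002 211.07399071]
 [  0.           0.           1.        ]] [1186.05482429  443.62118262 1067.55663623] [-0.16158035  0.44507369  0.83265105 -0.2872167 ]
top [[455.26055529   0.         279.12652046]
 [  0.         455.26055529 215.17538174]
 [  0.           0.           1.        ]] [ 432.71696646   29.50477295 1286.2594669 ] [-0.02661685  0.70929388 -0.70384597  0.02818846]
wrist [[324.83371711   0.         277.30309902]
 [  0.         324.83371711 209.96050312]
 [  0.           0.           1.        ]] [ 293.78160338 -471.0366699   384.09016892] [ 0.13425804  0.82473227 -0.54210221 -0.08897555]
```

View pics/scene0.png

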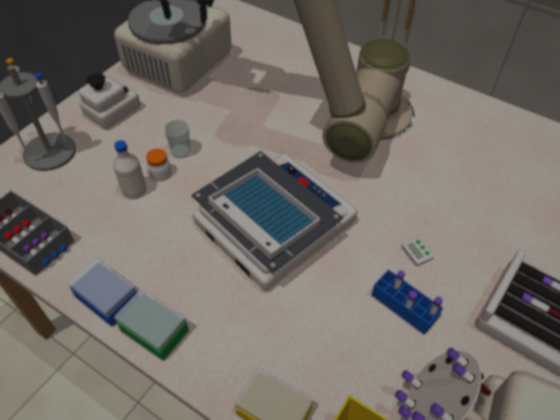

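View pics/top0.png

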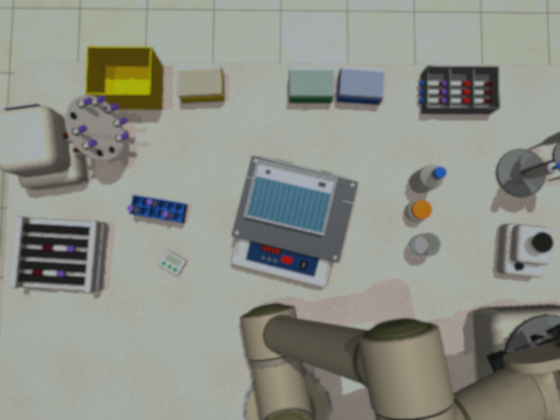

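View pics/wrist0.png

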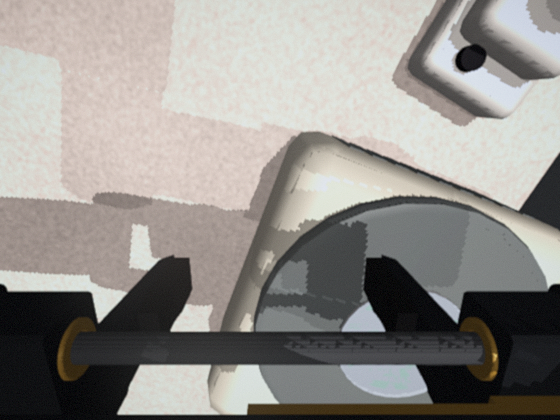

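The top view shows the mixer at about pixel (295,215) with the tray on it: +x is up, +y is left, and the control front faces the robot. I'll enlarge both views.

```bash
python3 - <<'E'
import cv2
a=cv2.imread("pics/top0.png")[145:295,220:370]; cv2.imwrite("pics/topz0.png",cv2.resize(a,(600,600),interpolation=cv2.INTER_CUBIC))
a=cv2.imread("pics/scene0.png")[140:290,180:370]; cv2.imwrite("pics/scenez0.png",cv2.resize(a,(760,600),interpolation=cv2.INTER_CUBIC))
E
```

```text
(no output)
```

View pics/topz0.png

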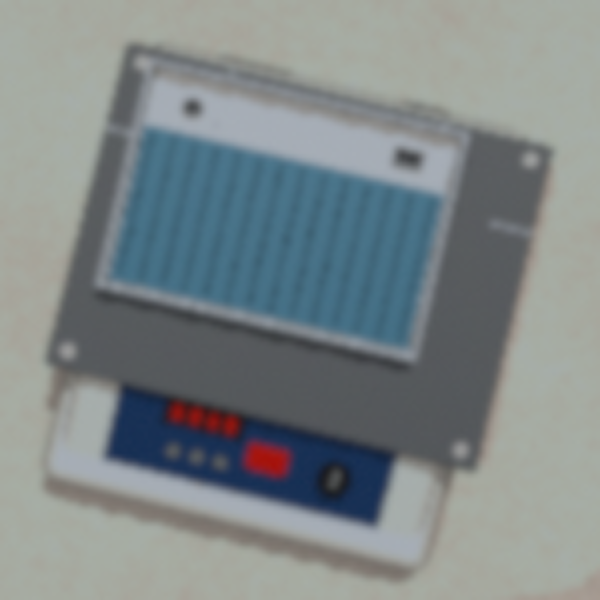

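View pics/scenez0.png

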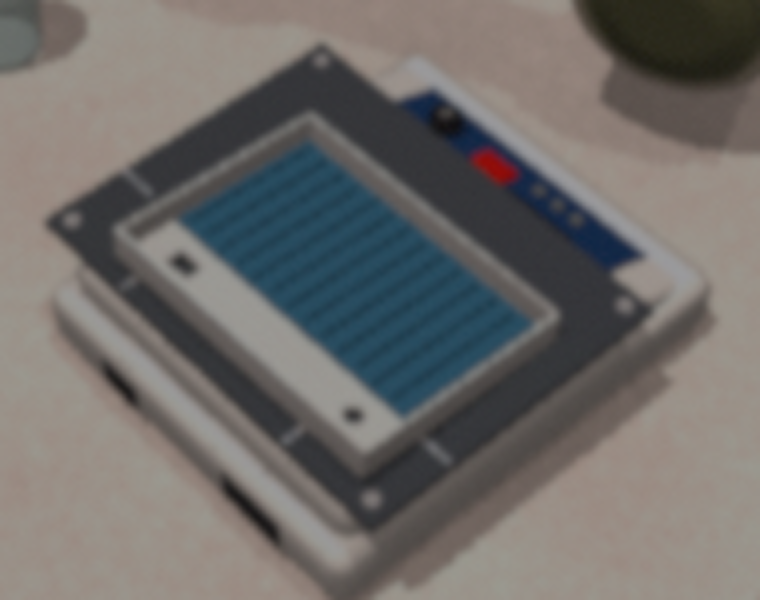

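```bash
cat > h.py <<'E'
import numpy as np, cv2
from scipy.spatial.transform import Rotation as R
def rot(q): return R.from_quat([q[1],q[2],q[3],q[0]])
def cast(g,uv,z):
    uv=np.atleast_2d(np.array(uv,float)); K=g["camera_matrix"]
    d=np.c_[uv,np.ones(len(uv))]@np.linalg.inv(K).T
    d=rot(g["orientation"]).apply(d); p=np.array(g["position"])
    return p+d*((z-p[2])/d[:,2])[:,None]
def proj(g,X):
    X=np.atleast_2d(np.array(X,float)); c=rot(g["orientation"]).inv().apply(X-np.array(g["position"]))
    c=c@g["camera_matrix"].T; return c[:,:2]/c[:,2:]
def rigid(src,dst):
    "2-D fit dst=R src+t -> (x,y,yaw deg, residuals)"
    s=src-src.mean(0); d=dst-dst.mean(0)
    th=np.arctan2((s[:,0]*d[:,1]-s[:,1]*d[:,0]).sum(),(s*d).sum())
    M=np.array([[np.cos(th),-np.sin(th)],[np.sin(th),np.cos(th)]]); t=dst.mean(0)-M@src.mean(0)
    return t,np.degrees(th),np.linalg.norm(src@M.T+t-dst,axis=1)
E
python3 - <<'E'
from h import *; from rig import *
g=get_image("top")
z=lambda a:(np.array(a)+0.5)/4-0.5+[220,145]
c=cast(g,z([(130,45),(550,148),(473,468),(48,362)]),98)[:,:2]
t,th,r=rigid(np.array([(110,145),(110,-145),(-110,-145),(-110,145.]]) if 0 else np.array([(110,145.),(110,-145),(-110,-145),(-110,145)]),c)
print("mixer",t,th,r)
h=cast(g,z([(193,107),(408,158)]),98+8+2)[:,:2]
print("holes",h,np.linalg.norm(h[0]-h[1]))
lip=cast(g,z([(152,70),(468,135),(415,360),(98,290)]),98+22)[:,:2]; print(lip)
M=R.from_euler('z',th,degrees=True).as_matrix()[:2,:2]
print("holes in mixer",(h-t)@M, "lip",(lip-t)@M)
t2,th2,r2=rigid(np.array([(51,72.),(51,-72)]),h); print("tray",t2,th2,r2,(t2-t)@M,th2-th)
s=observe(); print(s["tool_pos"],rot(s["tool_rot"]).as_matrix())
w=get_image("wrist"); print(rot(s["tool_rot"]).inv().apply(w["position"]-s["tool_pos"]), (rot(s["tool_rot"]).inv()*rot(w["orientation"])).as_matrix())
E
```

```text
File "<stdin>", line 5
    t,th,r=rigid(np.array([(110,145),(110,-145),(-110,-145),(-110,145.]]) if 0 else np.array([(110,145.),(110,-145),(-110,-145),(-110,145)]),c)
                                                                      ^
SyntaxError: closing parenthesis ']' does not match opening parenthesis '('
```

```bash

python3 - <<'E'
from h import *; from rig import *
np.set_printoptions(precision=2,suppress=True)
g=get_image("top")
z=lambda a:(np.array(a)+0.5)/4-0.5+[220,145]
c=cast(g,z([(130,45),(550,148),(473,468),(48,362)]),98)[:,:2]
t,th,r=rigid(np.array([(110,145.),(110,-145),(-110,-145),(-110,145)]),c)
print("mixer",t,th,r)
h=cast(g,z([(193,107),(408,158)]),98+8+2)[:,:2]
print("holes",h,np.linalg.norm(h[0]-h[1]))
lip=cast(g,z([(152,70),(468,135),(415,360),(98,290)]),98+22)[:,:2]; print(lip)
M=R.from_euler('z',th,degrees=True).as_matrix()[:2,:2]
print("holes in mixer",(h-t)@M, "lip",(lip-t)@M)
t2,th2,r2=rigid(np.array([(51,72.),(51,-72)]),h); print("tray",t2,th2,r2,(t2-t)@M,th2-th)
s=observe(); print(s["tool_pos"],rot(s["tool_rot"]).as_matrix())
w=get_image("wrist"); print(rot(s["tool_rot"]).inv().apply(w["position"]-s["tool_pos"]), (rot(s["tool_rot"]).inv()*rot(w["orientation"])).as_matrix())
E
```

```text
mixer [543.52 -13.35] -13.564949510766807 [3.37 2.79 3.38 2.98]
holes [[638.92  57.53]
 [606.42 -83.08]] 144.3210873639372
[[ 660.84   84.05]
 [ 619.95 -120.73]
 [ 474.24  -86.47]
 [ 517.6   117.1 ]]
holes in mixer [[ 76.11  91.28]
 [ 77.5  -53.04]] lip [[ 91.2  122.2 ]
 [ 99.49 -86.47]
 [-50.2  -87.33]
 [-55.79 120.73]]
tray [572.98  -1.29] -13.015028577287204 [0.16 0.16] [25.81 18.63] 0.5499209334796031
[ 218.6  -504.54  255.4 ] [[-0.92 -0.    0.4 ]
 [-0.4   0.   -0.92]
 [-0.   -1.   -0.  ]]
[ -82.32 -128.84   -0.93] [[ 0.    0.95  0.32]
 [-0.   -0.32  0.95]
 [ 1.   -0.   -0.  ]]
```

The tray sits about +26 mm in x and +19 mm in y off seat, nearly square to the mixer. I'll bring the wrist camera over it for a finer measurement. The route stays high, above the bottle.

```bash
python3 -m pendant '[[1,1.5,3,0,0,0.05],[3,5,5,0,0,0.2],[6,9.5,5,0,0,0.35],[8.5,13.5,5,0,0,0.5],[11,17.5,5,0,0,0.65],[13.5,21.5,5,0,0,0.8],[16,25.5,5,0,0,0.93],[19,29.5,5,0,0,0.93],[22,34,5,0,0,0.93],[25,39,5,0,0,0.93],[28,44,5,0,0,0.93],[31,49,5,0,0,0.93]]' - ; python3 -m pendant '[[1,1.5,0,0,0,0],[2,3,0,0,0,0],[2,3,0,0,0,0],[2,3,0,0,0,0]]'
python3 - <<'E'
from h import *; from rig import *
s=observe(); print(s["tool_pos"],s["time"])
g=get_image("wrist"); cv2.imwrite("pics/w1.png",g["color"])
E
```

```text
time: 1.45
tool_pos: [514.4, -37.5, 305.8]
tool_rot: [-0.439, 0.439, -0.554, 0.555]
contact_force: [1.1, 0.1, -0.6]
width: 1.001
time: 1.85
tool_pos: [533.5, -9.7, 305.6]
tool_rot: [0.439, -0.439, 0.554, -0.554]
contact_force: [-0.7, 0.1, -0.3]
width: 1.005
[533.49379087  -9.7130245  305.57210938] 1.85
```

View pics/w1.png

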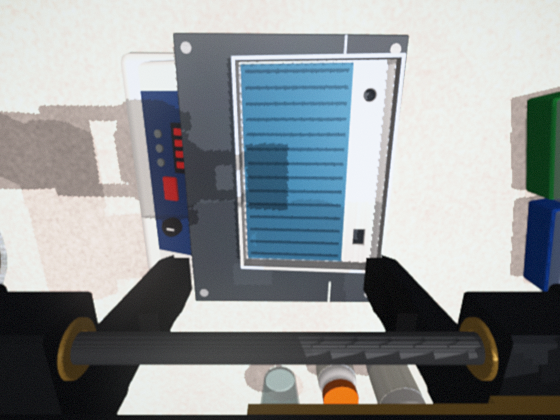

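The wrist view shows the tray cleanly. The round hole is near (370,95), the slot near (359,237), the index lines at (346,44) and (329,290), and the screws at (186,47), (396,48) and (204,293). I'll fit the edges with sub-pixel lines.

```bash

cat >> h.py <<'E'
def edge(gray,a,b,h=6,n=60):
    "line fit to strongest gradient across segment a-b; returns point,dir"
    a=np.array(a,float);b=np.array(b,float);d=(b-a)/np.linalg.norm(b-a);nn=np.array([-d[1],d[0]])
    k=np.arange(-h,h+.01,.25); P=[]
    for t in np.linspace(.05,.95,n):
        q=a+(b-a)*t; s=q+k[:,None]*nn
        v=cv2.remap(gray,s[:,0].astype(np.float32)[None],s[:,1].astype(np.float32)[None],cv2.INTER_LINEAR)[0]
        v=cv2.GaussianBlur(v[None],(0,0),3)[0]; gr=np.abs(np.gradient(v)); P.append(q+k[gr.argmax()]*nn)
    l=cv2.fitLine(np.array(P,np.float32),cv2.DIST_HUBER,0,.01,.01).ravel(); return l[2:],l[:2]
def meet(l,m):
    s=np.linalg.solve(np.c_[l[1],-m[1]],m[0]-l[0]); return l[0]+s[0]*l[1]
def blob(gray,c,r,dark=True):
    x,y=c; p=gray[y-r:y+r+1,x-r:x+r+1]; w=np.clip((p.max()+p.min())/2-p,0,None) if dark else np.clip(p-(p.max()+p.min())/2,0,None)
    yy,xx=np.mgrid[-r:r+1,-r:r+1]; return np.array([x+(w*xx).sum()/w.sum(),y+(w*yy).sum()/w.sum()])
E
python3 - <<'E'
from h import *; from rig import *
np.set_printoptions(precision=2,suppress=True)
g=get_image("wrist"); im=g["color"]; G=cv2.cvtColor(im,cv2.COLOR_BGR2GRAY).astype(np.float32)
Lt=edge(G,(180,34),(400,36),4); Ll=edge(G,(175,45),(194,290),4); Lr=edge(G,(408,45),(393,230),4)
tl=meet(Lt,Ll); tr=meet(Lt,Lr); print(tl,tr)
C=cast(g,[tl,tr],98)[:,:2]; print("width should be 220",np.linalg.norm(C[0]-C[1]))
bl=np.array([195,301]); Lb=edge(G,(197,301),(320,301),4); bl=meet(Lb,Ll); br=meet(Lb,Lr); print(bl,br)
C=cast(g,[tl,tr,br,bl],98)[:,:2]; src=np.array([(-110,145.),(110,145),(110,-145),(-110,-145)])
t,th,r=rigid(src,C); print("mixer",t,th,r)
M=R.from_euler('z',th,degrees=True).as_matrix()[:2,:2]
idx=cast(g,[(346,44),(329,290)],98)[:,:2]; print("idx",(idx-t)@M)
hp=[blob(G,(370,95),10),blob(G,(359,237),11)]; print(hp)
for z in (104,110): 
  h=cast(g,hp,z)[:,:2]; t2,th2,r2=rigid(np.array([(51,72.),(51,-72)]),h); print("tray",r2,(t2-t)@M,th2-th,(h-t)@M)
k=im.copy()
for p in (tl,tr,bl,br,*hp): cv2.drawMarker(k,tuple(int(round(v)) for v in p),(0,255,255),1,9)
cv2.imwrite("pics/w1m.png",k[20:320,150:430])
top=get_image("top")
E
```

```text
[172.52  31.72] [405.38  33.45]
width should be 220 215.05226236395112
[195.31 300.22] [390.35 300.76]
mixer [546.28 -13.99] -12.492858682478111 [1.59 5.43 9.32 6.62]
idx [[  51.39  133.66]
 [  44.8  -130.09]]
[array([369.94,  93.62]), array([358.5 , 235.68])]
tray [1.72 1.72] [23.62 16.38] -0.5884697943979287 [[ 75.37  89.58]
 [ 73.86 -57.86]]
tray [0.39 0.39] [22.03 17.63] -0.5884697943979607 [[ 73.77  89.49]
 [ 72.28 -55.28]]
```

View pics/w1m.png

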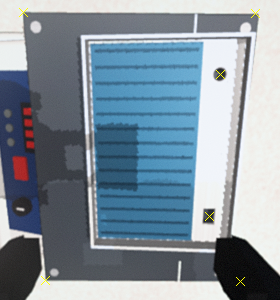

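```bash

python3 - <<'E'
from h import *; from rig import *
np.set_printoptions(precision=2,suppress=True)
g=get_image("wrist"); im=g["color"]; G=cv2.cvtColor(im,cv2.COLOR_BGR2GRAY).astype(np.float32)
Lt=edge(G,(180,34),(400,36),4); Ll=edge(G,(175,45),(194,290),4);Lb=edge(G,(205,300),(320,301),4)
Lr=edge(G,(409,38),(389,258),3)
tl,tr,bl,br=meet(Lt,Ll),meet(Lt,Lr),meet(Lb,Ll),meet(Lb,Lr); print(tl,tr,bl,br)
C=cast(g,[tl,tr,br,bl],98)[:,:2]; src=np.array([(-110,145.),(110,145),(110,-145),(-110,-145)])
print([np.linalg.norm(C[i]-C[i-1]) for i in range(4)])
t,th,r=rigid(src,C); print("mixer",t,th,r)
M=R.from_euler('z',th,degrees=True).as_matrix()[:2,:2]
sc=[blob(G,(186,47),8,False),blob(G,(396,48),8,False),blob(G,(204,293),7,False)]
print("idx, screws",(cast(g,[(346,44),(329,290)]+sc,98)[:,:2]-t)@M)
k=cv2.resize(im[20:320,150:430],None,fx=2,fy=2,interpolation=cv2.INTER_CUBIC)
for p in (tl,tr,bl,br): cv2.drawMarker(k,tuple(int(round(v)) for v in (p-[150,20])*2),(0,255,255),1,9)
cv2.imwrite("pics/w1n.png",k)
E
```

```text
[172.21  31.52] [407.95  33.23] [195.73 299.78] [385.2  300.86]
[np.float64(287.96001650238895), np.float64(217.79501190118887), np.float64(288.11293800341923), np.float64(228.46619477421993)]
mixer [545.52 -13.89] -13.055959867379137 [0.41 3.28 5.34 3.99]
idx, screws [[  51.08  133.98]
 [  46.87 -129.96]
 [ -99.2   132.88]
 [  97.96  128.36]
 [-102.64 -133.97]]
```

View pics/w1n.png

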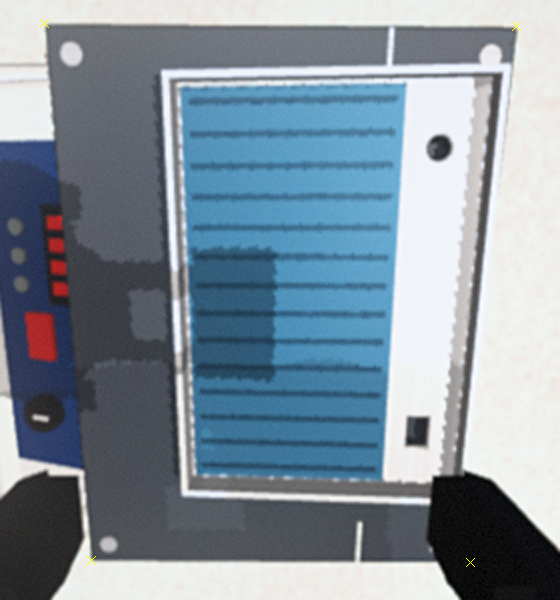

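The right edge is hidden by the raised tray, so I'll use the three good corners plus the index lines.

```bash

python3 - <<'E'
from h import *; from rig import *
np.set_printoptions(precision=2,suppress=True)
g=get_image("wrist")
px=[(172.2,31.5),(408,33.2),(195.7,299.8)]
C=cast(g,px,98)[:,:2]; src=np.array([(-110,145.),(110,145),(-110,-145)])
t,th,r=rigid(src,C); print("mixer",t,th,r)
M=R.from_euler('z',th,degrees=True).as_matrix()[:2,:2]
q=lambda a:np.array(a)/2.+[150,20]-.25
I=cast(g,q([(391,46),(359,541)]),98)[:,:2]; print("idx (51)",(I-t)@M)
lip=cast(g,q([(163,71),(183,495)]),120)[:,:2]; print("-x lip corners, top",(lip-t)@M,np.linalg.norm(lip[0]-lip[1]))
lip=cast(g,q([(510,66),]),130)[:,:2]; print("+x+y lip corner",(lip-t)@M)
for z in (106,108,110): 
  h=cast(g,[(369.9,93.6),(358.5,235.7)],z)[:,:2]; t2,th2,r2=rigid(np.array([(51,72.),(51,-72)]),h); print("tray",r2,(t2-t)@M,th2-th,(h-t)@M)
E
```

```text
mixer [543.27 -13.58] -13.692462472798978 [0.88 1.7  1.62]
idx (51) [[  51.14  135.86]
 [  50.94 -129.53]]
-x lip corners, top [[-52.72 122.12]
 [-50.34 -87.31]] 209.4402702588056
+x+y lip corner [[ 96.34 123.52]]
tray [1.35 1.35] [25.97 17.31] 0.5748302245151464 [[ 76.23  91.17]
 [ 77.7  -55.53]]
tray [0.91 0.91] [25.42 17.72] 0.5748302245151411 [[ 75.69  91.13]
 [ 77.15 -54.68]]
tray [0.46 0.46] [24.88 18.12] 0.574830224515134 [[ 75.16  91.09]
 [ 76.61 -53.83]]
```

Both views agree on the mixer at (543.3, -13.5) mm, yaw -13.65°. The tray is +25 mm in x, +18 mm in y and +0.6° off seat. I'll push it in -y first with the two open fingers side by side on the +y lip, then in -x.

```bash

cat >> h.py <<'E'
MT=np.array([543.3,-13.5]); MTH=-13.65
MM=R.from_euler('z',MTH,degrees=True).as_matrix()[:2,:2]
def tom(p): return (np.array(p)[:2]-MT)@MM
def plan(s,x,y,z,zang):
    "cm shift and yaw turn to put TCP at mixer x,y, world z, tool z axis at world angle zang deg"
    w=MT+MM@np.array([x,y]); d=np.r_[w,z]-s["tool_pos"]; a=rot(s["tool_rot"]).as_matrix()[:,2]
    t=(zang-np.degrees(np.arctan2(a[1],a[0]))+180)%360-180
    return np.round(d/10,2),np.round(np.radians(t),3)
E
python3 - <<'E'
from h import *; from rig import *
s=observe(); print(tom(s["tool_pos"]), rot(s["tool_rot"]).as_matrix().round(3))
for a in ((25,152,180),(25,152,120),(25,142,120),(25,114,120)): print(a,plan(s,*a,MTH))
E
```

```text
[-10.37665075   0.82509454] [[-0.231  0.     0.973]
 [-0.973 -0.    -0.231]
 [ 0.    -1.     0.   ]]
(25, 152, 180) (array([  7.01,  13.86, -12.59]), np.float64(-0.005))
(25, 152, 120) (array([  7.01,  13.86, -18.59]), np.float64(-0.005))
(25, 142, 120) (array([  6.77,  12.88, -18.59]), np.float64(-0.005))
(25, 114, 120) (array([  6.11,  10.16, -18.59]), np.float64(-0.005))
```

```bash
python3 -m pendant '[[2.3,4.4,0,0,0,-0.005],[4.6,8.8,0,0,0,-0.005],[7,13.9,-2,0,0,-0.005],[7,13.9,-7,0,0,-0.005],[7,13.9,-11,0,0,-0.005],[7,13.9,-15,0,0,-0.005],[7,13.9,-17.5,0,0,-0.005],[7,13.9,-18.6,0,0,-0.005],[7,13.9,-18.6,0,0,-0.005],[7,13.9,-18.6,0,0,-0.005]]'
python3 - <<'E'
from h import *; from rig import *
s=observe(); print(tom(s["tool_pos"]),s["tool_pos"])
g=get_image("wrist"); cv2.imwrite("pics/w2.png",g["color"])
g=get_image("scene"); cv2.imwrite("pics/s2.png",cv2.resize(g["color"][110:290,160:380],None,fx=3,fy=3,interpolation=cv2.INTER_CUBIC))
E
```

```text
time: 3.1
tool_pos: [604.4, 129.2, 121.2]
tool_rot: [-0.438, 0.437, -0.555, 0.556]
contact_force: [0.8, -1.1, -0.5]
width: 1.001
[ 25.70689725 153.12042356] [604.41573936 129.22902676 121.21308012]
```

View pics/w2.png

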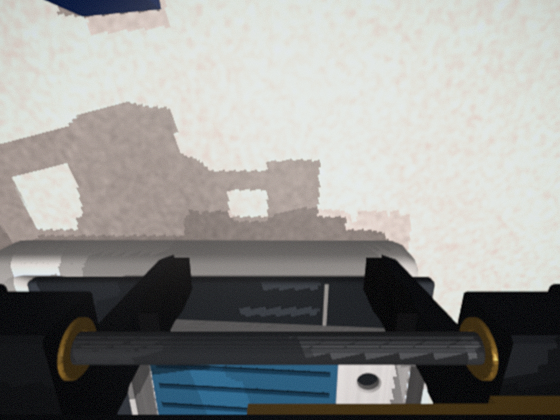

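View pics/s2.png

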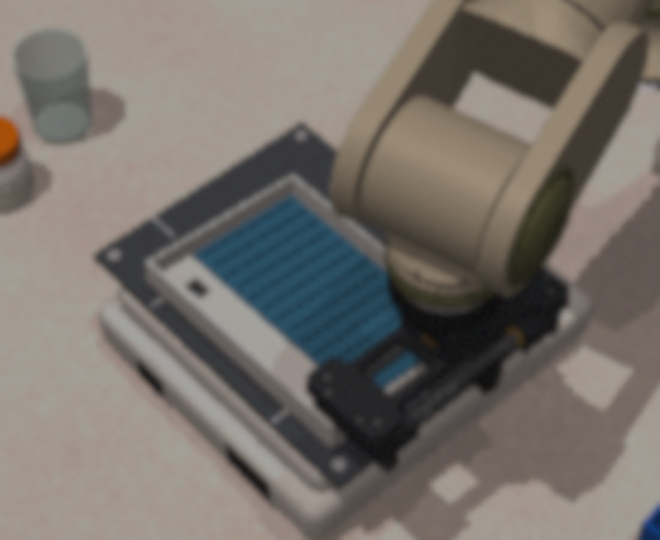

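The fingers straddle the +y side just outside the lip, clear of the tray, and both tips are above the platform. Now the slow -y push.

```bash
python3 -m pendant '[[-0.25,-0.9,-0.1,0,0,0],[-0.4,-1.6,-0.1,0,0,0],[-0.5,-2,-0.1,0,0,0],[-0.6,-2.3,-0.1,0,0,0],[-0.65,-2.6,-0.1,0,0,0],[-0.73,-2.9,-0.1,0,0,0],[-0.8,-3.2,-0.1,0,0,0],[-0.87,-3.5,-0.1,0,0,0],[-0.87,-3.5,-0.1,0,0,0],[-0.87,-3.5,-0.1,0,0,0]]'
python3 - <<'E'
from h import *; from rig import *
s=observe(); print(tom(s["tool_pos"]),s["tool_pos"])
g=get_image("scene"); cv2.imwrite("pics/s3.png",cv2.resize(g["color"][110:290,160:380],None,fx=3,fy=3,interpolation=cv2.INTER_CUBIC))
g=get_image("top"); cv2.imwrite("pics/t3.png",cv2.resize(g["color"][145:295,220:370],None,fx=4,fy=4,interpolation=cv2.INTER_CUBIC))
E
```

```text
time: 4.2
tool_pos: [594.9, 94.2, 118.6]
tool_rot: [-0.437, 0.438, -0.556, 0.556]
contact_force: [0.3, -0.5, 0.3]
width: 0.998
[ 24.72846551 116.82063023] [594.89854681  94.1854058  118.61862367]
```

View pics/t3.png

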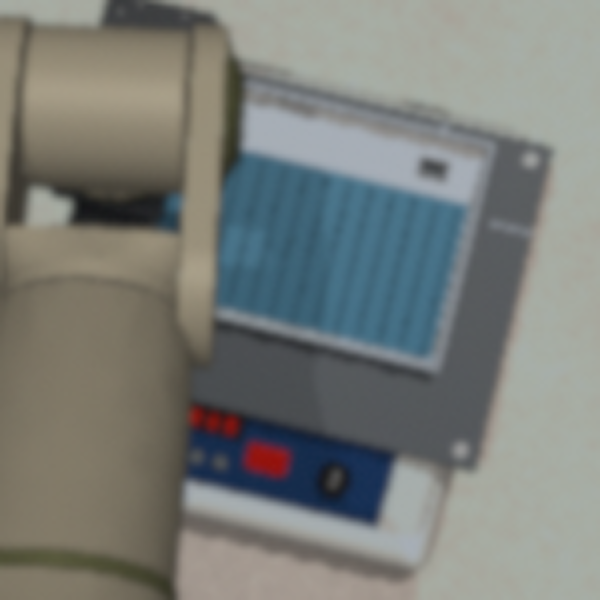

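View pics/s3.png

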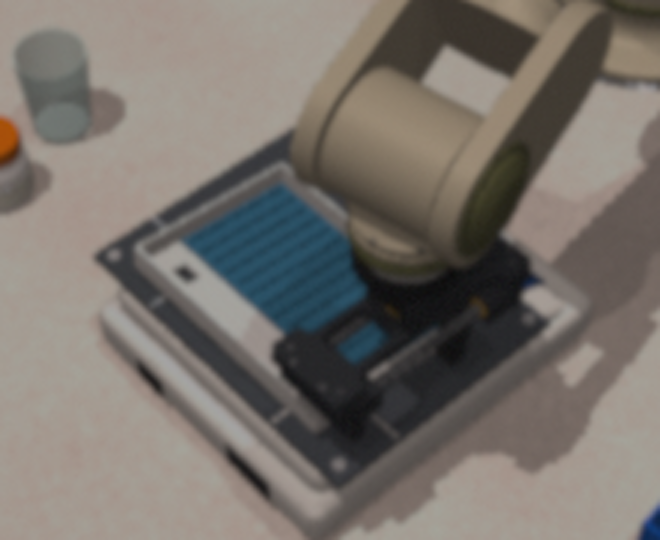

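The tray slid in -y; the slot is now at (433,168) in the enlarged top view, was (408,158). I'll measure it, comparing against the first picture in the same view.

```bash

python3 - <<'E'
from h import *; from rig import *
np.set_printoptions(precision=2,suppress=True)
g=get_image("top"); 
for f in ("pics/top0.png",None):
    im=cv2.imread(f) if f else g["color"]; G=cv2.cvtColor(im,cv2.COLOR_BGR2GRAY).astype(np.float32)
    c=(322,184) if f else (328,187)
    p=blob(G,c,5); print(p,tom(cast(g,p,107)[0]))
z=lambda a:(np.array(a)+0.5)/4-0.5+[220,145]
print("-x lip line yaw", [ (lambda l:np.degrees(np.arctan2(l[1],l[0])))(tom(cast(g,z(p),120)[0])-tom(cast(g,z(q),120)[0])) for p,q in [((215,312),(437,373))]])
print(tom(cast(g,z((437,373)),120)[0]))
E
```

```text
[321.61 184.13] [ 77.9  -52.73]
[327.86 186.58] [ 75.6  -70.09]
-x lip line yaw [np.float64(88.7082110651721)]
[ -54.55 -102.83]
```

```bash
python3 -m pendant '[[-0.02,-0.1,0,0,0,0],[-0.05,-0.2,0,0,0,0],[-0.05,-0.2,0,0,0,0],[0.2,0.8,0,0,0,0],[0.5,2,0.5,0,0,0],[0.9,3.6,3,0,0,0],[0.5,2,7,0,0,0],[-0.3,-1.5,11,0,0,0],[-1.2,-5,14,0,0,0],[-2,-8,17,0,0,0],[-2.5,-10,18,0,0,0],[-2.5,-10,18,0,0,0]]'
python3 -m pendant '[[0,0,0,0,0,0],[0,0,0,0,0,0]]'
python3 - <<'E'
from h import *; from rig import *
s=observe(); print(tom(s["tool_pos"]),s["tool_pos"])
g=get_image("wrist"); cv2.imwrite("pics/w4.png",g["color"])
E
```

```text
time: 5.55
tool_pos: [570.2, -6.9, 301.1]
tool_rot: [-0.438, 0.436, -0.555, 0.557]
contact_force: [0.1, -0.6, -0.6]
width: 1.0
time: 5.75
tool_pos: [570.0, -4.3, 297.9]
tool_rot: [0.437, -0.438, 0.556, -0.555]
contact_force: [0.0, 0.1, 0.0]
width: 0.999
[23.78737016 15.25711981] [570.01603717  -4.28739768 297.87262427]
```

View pics/w4.png

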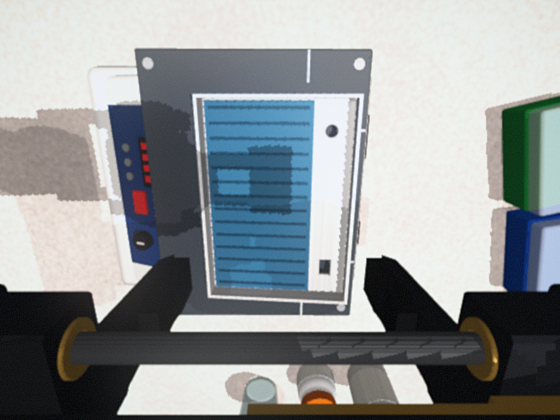

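Whole tray visible: round hole (331,131), slot (324,267), platform corners about (135,50), (372,49) and (350,314).

```bash

python3 - <<'E'
from h import *; from rig import *
np.set_printoptions(precision=2,suppress=True)
g=get_image("wrist"); im=g["color"]; G=cv2.cvtColor(im,cv2.COLOR_BGR2GRAY).astype(np.float32)
Lt=edge(G,(140,49),(365,48),4); Ll=edge(G,(136,60),(157,240),4); Lb=edge(G,(200,313),(330,314),4); Lr=edge(G,(371,55),(366,120),4)
tl,tr,bl,br=meet(Lt,Ll),meet(Lt,Lr),meet(Lb,Ll),meet(Lb,Lr); print(tl,tr,bl,br)
C=cast(g,[tl,tr,br,bl],98)[:,:2]; src=np.array([(-110,145.),(110,145),(110,-145),(-110,-145)])
t,th,r=rigid(src,C); print("mixer",t,th,r)
M=R.from_euler('z',th,degrees=True).as_matrix()[:2,:2]
sc=[blob(G,(148,63),8,False),blob(G,(360,63),8,False),blob(G,(340,308),6,False)]
print("screws",(cast(g,sc+[(309,66),(302,308)],98)[:,:2]-t)@M)
hp=[blob(G,(331,131),9),blob(G,(324,267),10)]
for z in (108,): 
  h=cast(g,hp,z)[:,:2]; t2,th2,r2=rigid(np.array([(51,72.),(51,-72)]),h); print("tray",r2,(t2-t)@M,th2-th,(h-t)@M)
k=cv2.resize(im[35:325,110:390],None,fx=2,fy=2,interpolation=cv2.INTER_CUBIC)
for p in (tl,tr,bl,br,*hp): cv2.drawMarker(k,tuple(int(round(v)) for v in (p-[110,35])*2),(0,255,255),1,9)
cv2.imwrite("pics/w4n.png",k)
E
```

```text
[133.94  47.89] [372.52  48.49] [166.8 314.2] [351.11 314.69]
mixer [543.6  -13.19] -13.59776696544328 [1.12 1.6  1.02 1.15]
screws [[ -98.54  131.79]
 [  97.83  131.16]
 [  96.85 -129.66]
 [  51.41  129.02]
 [  51.44 -134.8 ]]
tray [0.76 0.76] [23.17 -1.37] -0.23492812385100414 [[ 74.47  71.18]
 [ 73.87 -74.34]]
```

View pics/w4n.png

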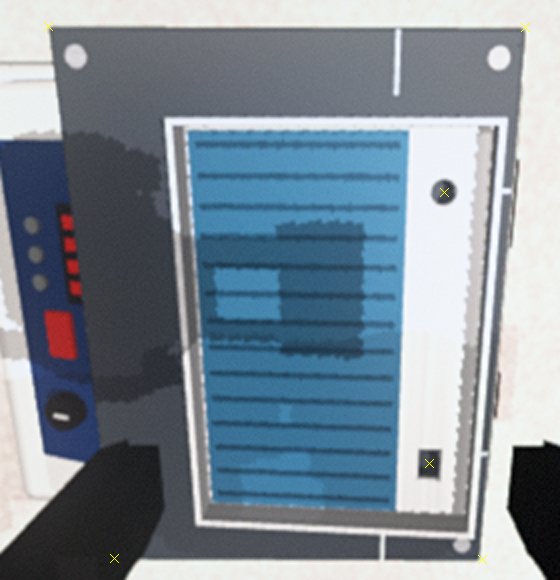

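```bash

python3 - <<'E'
from h import *; from rig import *
s=observe(); print(s["qpos"],tom(s["tool_pos"]))
for a in ((100,0,298),(126,0,250),(126,0,150),(126,0,119),(112,0,119),(84,0,119)): print(a,plan(s,*a,MTH+90))
E
```

```text
[-2.15338458e-01  3.92117185e-01  1.15713663e+00  6.29056737e-05
  1.59389792e+00  2.02082639e-02] [23.84684991 15.16155781]
(100, 0, 298) (array([ 7.04, -3.27,  0.01]), np.float64(1.568))
(126, 0, 250) (array([ 9.57, -3.88, -4.79]), np.float64(1.568))
(126, 0, 150) (array([  9.57,  -3.88, -14.79]), np.float64(1.568))
(126, 0, 119) (array([  9.57,  -3.88, -17.89]), np.float64(1.568))
(112, 0, 119) (array([  8.21,  -3.55, -17.89]), np.float64(1.568))
(84, 0, 119) (array([  5.49,  -2.89, -17.89]), np.float64(1.568))
```

```bash
python3 -m pendant '[[1,-0.5,0,0,0,0.14],[2,-1,0,0,0,0.28],[3,-1.5,0,0,0,0.42],[4,-2,0,0,0,0.56],[5,-2.3,0,0,0,0.7],[6,-2.6,0,0,0,0.84],[7,-3,0,0,0,0.98],[8,-3.3,0,0,0,1.12],[9,-3.6,0,0,0,1.26],[9.6,-3.9,-2,0,0,1.4],[9.6,-3.9,-5,0,0,1.54],[9.6,-3.9,-9,0,0,1.568]]' ; python3 -m pendant '[[0,0,-3,0,0,0],[0,0,-6,0,0,0],[0,0,-8,0,0,0],[0,0,-8,0,0,0]]'
python3 - <<'E'
from h import *; from rig import *
s=observe(); print(tom(s["tool_pos"]),s["tool_pos"]); print([plan(s,*a,MTH+90) for a in ((126,0,118),(110,0,118),(84,0,118))])
g=get_image("wrist"); cv2.imwrite("pics/w5.png",g["color"])
g=get_image("scene"); cv2.imwrite("pics/s5.png",cv2.resize(g["color"][110:290,160:380],None,fx=3,fy=3,interpolation=cv2.INTER_CUBIC))
E
```

```text
time: 7.05
tool_pos: [666.6, -43.8, 208.3]
tool_rot: [-0.702, 0.702, -0.082, 0.084]
contact_force: [0.6, -0.6, -0.1]
width: 0.996
time: 7.45
tool_pos: [664.8, -43.4, 125.1]
tool_rot: [0.702, -0.702, 0.087, -0.082]
contact_force: [0.3, 0.2, -0.1]
width: 0.994
[125.15404151  -0.40894352] [664.82261279 -43.4325228  125.142189  ]
[(array([ 0.09,  0.02, -0.71]), np.float64(0.001)), (array([-1.46,  0.4 , -0.71]), np.float64(0.001)), (array([-3.99,  1.01, -0.71]), np.float64(0.001))]
```

View pics/w5.png

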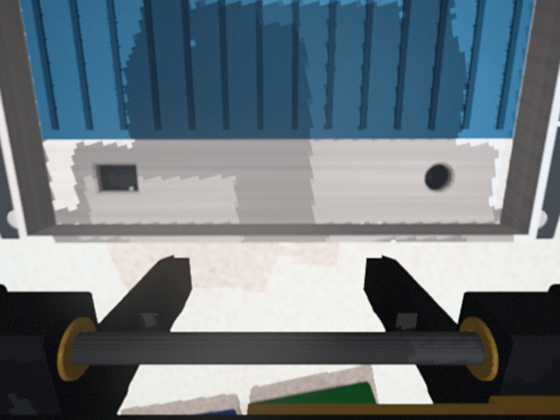

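View pics/s5.png

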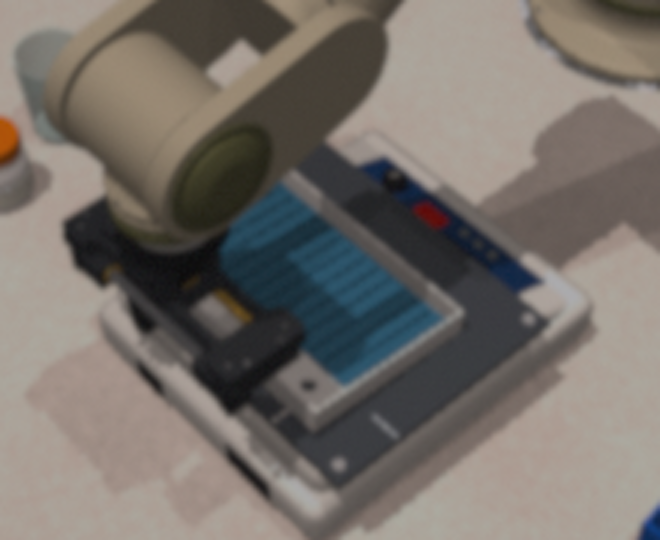

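The wrist camera now looks at the +x lip with both holes: slot (117,177), round hole (438,176). Both fingertips are just outside the lip. I'll lower the hand and push in -x, stopping slightly short.

```bash
python3 -m pendant '[[0,0,-0.4,0,0,0],[-0.3,0.1,-0.7,0,0,0],[-0.9,0.2,-0.7,0,0,0],[-1.4,0.35,-0.7,0,0,0],[-1.8,0.45,-0.7,0,0,0],[-2.1,0.52,-0.7,0,0,0],[-2.4,0.6,-0.7,0,0,0],[-2.7,0.68,-0.7,0,0,0],[-2.95,0.75,-0.7,0,0,0],[-3.2,0.8,-0.7,0,0,0],[-3.4,0.86,-0.7,0,0,0],[-3.4,0.86,-0.7,0,0,0]]'
python3 - <<'E'
from h import *; from rig import *
s=observe(); print(tom(s["tool_pos"]),s["tool_pos"]); 
g=get_image("wrist"); cv2.imwrite("pics/w6.png",g["color"])
E
```

```text
time: 8.75
tool_pos: [631.6, -35.8, 121.8]
tool_rot: [0.702, -0.702, 0.085, -0.084]
contact_force: [0.8, 0.1, -0.1]
width: 1.001
[91.11243149 -0.84196305] [631.64030502 -35.81982487 121.78527999]
```

View pics/w6.png

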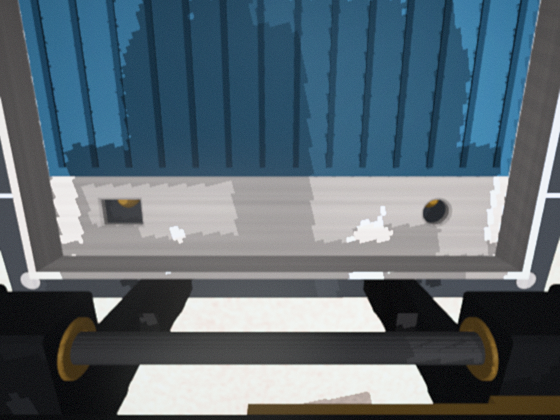

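Brass pins now show at the -x edge of both openings: (124,202) in the slot and (432,203) in the round hole, about 7 mm short. They are well centred in y. I'll continue gently.

```bash
python3 -m pendant '[[-0.1,0.03,0,0,0,0],[-0.2,0.05,0,0,0,0],[-0.3,0.07,0,0,0,0],[-0.4,0.1,0,0,0,0],[-0.4,0.1,0,0,0,0]]'
python3 - <<'E'
from h import *; from rig import *
s=observe(); print(tom(s["tool_pos"]),s["tool_pos"]); 
g=get_image("wrist"); cv2.imwrite("pics/w7.png",g["color"])
E
```

```text
time: 9.3
tool_pos: [627.8, -34.8, 121.8]
tool_rot: [0.702, -0.702, 0.085, -0.084]
contact_force: [0.4, 1.0, 0.0]
width: 0.998
[87.15513793 -0.80366041] [627.80382257 -34.8487215  121.75863778]
```

View pics/w7.png

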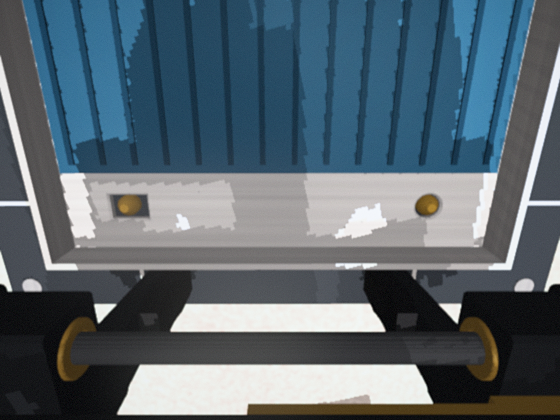

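Both pins show inside their openings, at (130,205) and (427,205), level with the index lines (row 203). The hole spacing shrank from 313 to 297 px, so the tray has dropped. I'll back off and check that it lies flat.

```bash
python3 -m pendant '[[0.5,-0.12,0,0,0,0],[1.5,-0.36,0,0,0,0],[3.5,-0.85,0,0,0,0],[3.5,-0.85,3,0,0,0],[3,-0.7,7,0,0,0],[1,-0.2,11,0,0,0],[-1,0.2,15,0,0,0],[-4,1,18,0,0,0],[-4,1,18,0,0,0],[-4,1,18,0,0,0]]'
python3 - <<'E'
from h import *; from rig import *
s=observe(); print(tom(s["tool_pos"]),s["tool_pos"]); 
g=get_image("wrist"); cv2.imwrite("pics/w8.png",g["color"])
g=get_image("scene"); cv2.imwrite("pics/s8.png",cv2.resize(g["color"][110:290,160:380],None,fx=3,fy=3,interpolation=cv2.INTER_CUBIC))
E
```

```text
time: 10.35
tool_pos: [588.1, -24.9, 302.2]
tool_rot: [-0.702, 0.702, -0.084, 0.085]
contact_force: [-0.5, 0.1, -0.4]
width: 1.0
[46.22029932 -0.51065856] [588.09431643 -24.9037738  302.24308843]
```

View pics/w8.png

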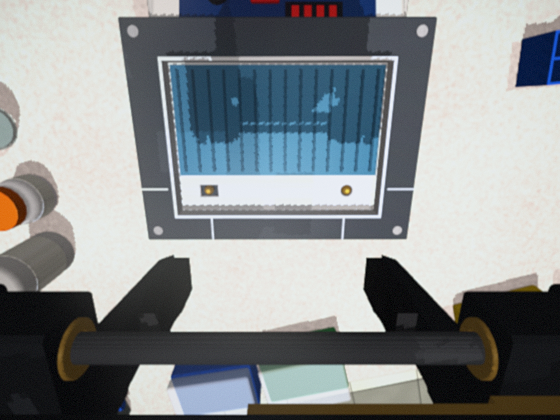

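View pics/s8.png

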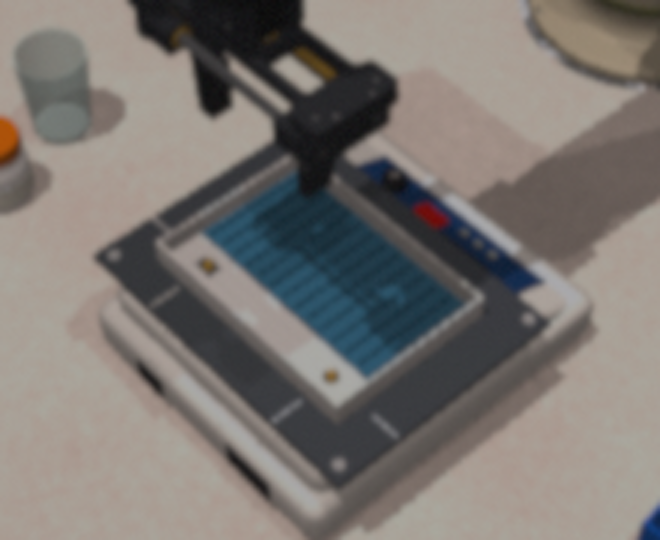

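It looks seated: pins visible in both openings and the lip parallel to the platform. I'll check numerically, with lip corners against the 150x210 rectangle and lip heights from two views.

```bash

python3 - <<'E'
from h import *; from rig import *
np.set_printoptions(precision=2,suppress=True)
g=get_image("wrist"); im=g["color"]; G=cv2.cvtColor(im,cv2.COLOR_BGR2GRAY).astype(np.float32)
def quad(tl,tr,br,bl,h):
    tl,tr,br,bl=map(np.array,(tl,tr,br,bl)); a=edge(G,tl,tr,h);b=edge(G,tr,br,h);c=edge(G,br,bl,h);d=edge(G,bl,tl,h)
    return np.array([meet(a,d),meet(a,b),meet(c,b),meet(c,d)])
P=quad((119,17),(437,17),(406,239),(150,239),3); T=quad((158,57),(399,57),(381,217),(175,217),2.5)
print(P,T)
src=np.array([(-110,-145.),(-110,145),(110,145),(110,-145)])
C=cast(g,P,98)[:,:2]; t,th,r=rigid(src,C); print("mixer",t,th,r)
M=R.from_euler('z',th,degrees=True).as_matrix()[:2,:2]
c=(cast(g,T,120)[:,:2]-t)@M; print(c); L=np.linalg.norm(c-np.roll(c,-1,0),axis=1); print("sides (-x,+y,+x,-y)",L)
t2,th2,r2=rigid(np.array([(-75,-105.),(-75,105),(75,105),(75,-105)]),c); print("tray in mixer",t2,th2,r2)
pl=np.linalg.norm(C-np.roll(C,-1,0),axis=1); print("platform sides",pl)
k=cv2.resize(im[150:230,140:420],None,fx=2.8,fy=2.8,interpolation=cv2.INTER_CUBIC); cv2.imwrite("pics/w8h.png",k)
s=get_image("scene"); k=cv2.resize(s["color"][180:260,200:335],None,fx=5.5,fy=5.5,interpolation=cv2.INTER_CUBIC); cv2.imwrite("pics/s8h.png",k)
E
```

```text
[[117.37  17.47]
 [437.57  16.51]
 [407.05 240.25]
 [148.1  240.25]] [[156.67  56.34]
 [398.86  55.91]
 [381.99 215.67]
 [173.64 216.05]]
mixer [542.68 -13.52] -13.748505414550582 [1.82 1.53 1.73 1.86]
[[ -74.22 -104.69]
 [ -74.29  105.28]
 [  72.44  105.37]
 [  72.62 -104.9 ]]
sides (-x,+y,+x,-y) [209.96 146.73 210.27 146.85]
tray in mixer [-0.86  0.26] 0.015090894324256296 [1.61 1.6  1.67 1.55]
platform sides [287.43 218.22 287.12 217.54]
```

View pics/w8h.png

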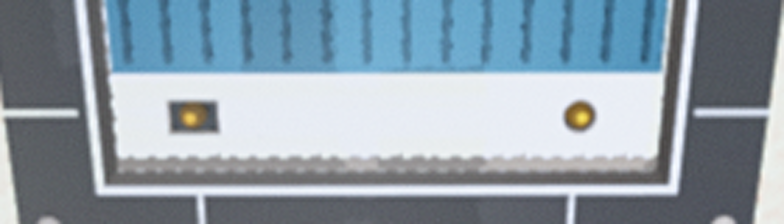

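View pics/s8h.png

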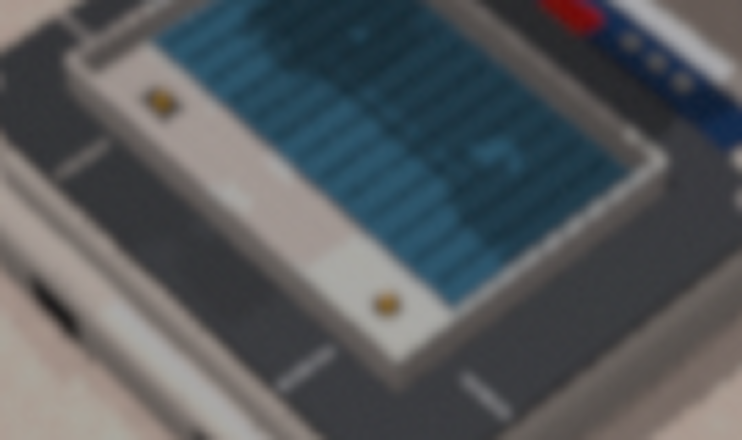

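The lip is 210.0 mm along the -x side and 210.3 mm along the +x side, so there is no tilt. A side left 4 mm high would read about 2.6 mm longer. Yaw is 0.0° and the offset is under 1 mm. One last look at the bystanders, then I hand in.

```bash

python3 - <<'E'
from h import *; from rig import *
g=get_image("top")["color"]; a=cv2.imread("pics/top0.png")
for n,(x,y,w,h) in dict(rack=(125,190,66,36),timer=(155,247,35,32),bottle=(414,162,36,28),jar=(404,196,32,28),beaker=(404,232,38,26)).items():
    d=cv2.absdiff(a,g)[y:y+h,x:x+w]; print(n,d.mean().round(2),d.max())
s=observe(); print(s["time"],s["contact_force"],np.abs(s["dq"]).max()); sign_off()
E
```

```text
rack 2.08 5
timer 2.73 5
bottle 2.19 4
jar 2.19 5
beaker 2.3 5
10.6 [0.39511977 0.22054485 0.41572273] 0.006159402679076164
the job is handed in; nothing more can be done
```

The tray is seated on both pins and the job is handed in at 10.6 s. I used the two open fingertips side by side for two pushes: about 18 mm in the mixer's -y at the +y lip, then about 24 mm in -x at the +x lip. The tray was never gripped or lifted.

**Seating:** in the last pictures a brass pin shows inside each opening. The tray measures (-0.9, +0.3) mm and 0.02° from the mixer's frame.

**Flatness:** the lip measures 210.0 mm along the -x side and 210.3 mm along the +x side, so there is no visible tilt.

**Bystanders:** the top view shows no change at the rack, timer, bottle, jar or beaker since the start. I did not check the tubes separately; they stand in the rack.

**Hand:** it is about 180 mm above the tray, with no contact force beyond noise.

**Disagreements:**
- The tray's x-sides read 146.8 mm instead of 150, and the platform's sides read about 1% short. I put this down to calibration and edge-fit error.
- After the y push, the estimates of the tray's y position differed by 2 to 4 mm. Seeing the pins centred in the openings settled it.

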